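# Park the glue pot and switch off its heater

### The arm

A 7-joint arm with a two-finger parallel gripper is mounted at the origin on the work surface. World frame = base frame: x ahead of the robot, y to its left, z up, the work surface at z = 0. Lengths are in m, angles in rad, forces in N, time in s.
With the tool pointing down it reaches from about 0.425 to 1.025 m from the base axis. Payload 9.4 kg.
Tool frame: the origin (TCP) lies on the front face of the gripper's body, between the roots of the fingers; the fingertips stand 73 mm ahead of it and the grasp point (between the pads) lies 54 mm ahead of it; z points along the fingers, y is the line along which they close (so a half turn about z gives the same grasp; the last joint's range is limited). The gripper opens to 85 mm and grips with 20 to 120 N. Pads are 22 mm wide; open, the fingers measure 114 mm over their backs; the gripper's body (76 mm by 85 mm) begins 54 mm behind the grasp point. The pads swing forward as they close: fully open they stand 13 mm farther back than shut.
Start: joints at [1.116, 0.599, -0.003, 1.599, 0.002, 0.943, -0.08], TCP at [0.267, -0.674, 0.304] pointing down, gripper open.
Joint ranges: [-2.57, 2.57], [-0.35, 1.97], [-1.29, 1.29], [0.11, 2.56], [-1.05, 4.19], [0.11, 1.86], [-2.63, 2.63]. Speed limits (rad/s): [2.22, 2.22, 3.01, 3.01, 3.14, 3.14, 3.14].

### API

Orientations are given as a unit quaternion [x, y, z, w].
In Python, from station import env gives the robot as it stands.
- The arm moves only by the shell command python3 -m jog 'ROWS' [OPENING] [FORCE]. ROWS is a JSON object of lists of equal length, an entry for each row: "slide": the shift along the tool's x, y, z in units of 400 mm (1.0 is 400 mm), a list of three; "angular": the turn, a rotation vector about the tool's x, y, z in units of pi/4 rad (1.0 is pi/4 rad), a list of three. A call has 1 to 5 rows; each row is the pose to reach, as a shift and turn from the pose commanded when the call began, along the tool's axes at that moment; what a row does not reach only later rows make up. A row lasts 1/12 s, in which the tool goes at most 41.7 mm and 7.16 degrees, less where a joint would pass 70% of its speed; a pose out of reach is approached as far as the arm can. A call with a number of a shift or a turn outside -1 to 1 is refused whole. A call with a gripper value outside its range is refused whole. OPENING is the opening, from 0 (shut) to 1 (fully open), set as the call begins (- or left out, the last holds). The fingers move at their own pace and stop on an object; FORCE is the grip in N (left out, the last holds). Time passes only in rows, so rows that repeat a pose let the fingers close. It gives the time, the measured TCP pose, the force, the opening and the grip force at its end, in the units of the state.
- env.get_state(): the state, without advancing time (a new reading comes with each control period).
- env.snapshot(name): name is "scene" or "top" or "wrist"; returns (picture, depth): 420x560x3 uint8, red, green, blue; 420x560 float32, m along the optical axis (not along the pixel's ray), 0 where there is no reading.
- env.calibration(name): a dict with "vertical_fov" (degrees; the focal length in pixels is half the picture's height over the tangent of half this angle, whatever the lens; pixels are square), "cx", "cy" (the principal point, pixels), "k1" (the pictures are not rectified: a ray, as slopes to the right and down, at radius r is drawn at 1 + k1 r^2 times it, then the intrinsics apply), "rvec" (rotation vector, rad) and "tvec" (3), from world to camera coordinates, as OpenCV has them; the wrist camera has in their place "tool_from_camera" (4x4, takes a point from camera to tool coordinates, whose origin is the TCP and whose axes are the flange's). Camera axes: x right, y down, z forward; pixel columns grow to the right and rows downward; lengths in m; the calibration is good to about 2 mm. A picture is of the moment at which its call begins: read the wrist's pose just before it. calibration takes no time and is no camera call.
- env.close_job(): hands the job in; it is judged then, once.
Trained networks look in the newest picture that a camera, given by its name, has taken for a name from the list of things; names that differ only in an ending like _2 or _b are one class to them, and where a whole thing is asked for, a point or a joint stands for the part that bears it (a point fixed in the world has none). Each returns a list of dicts, best first, with "score" (0 to 1); they miss things now and then, are a little off and sometimes report something else, mostly with a low value. They report only what shows in the picture. A call takes as long as a camera call.
- env.silhouettes(camera, query): "pixels" (420x560 bool, what is visible of it).
- env.tip_of(camera, query): "at" ([x, y, z] in m, in world coordinates, good to about 4 mm: a listed point, or the origin of a listed thing).
The state is a dict: "time_s": time; "joint_pos": joint angles; "joint_vel": joint speeds; "effort": joint torques, N m; "tcp_pos": TCP position; "eef_rot": TCP orientation; "wrist_force": force on the tool from outside, world axes, zero at the start; "moment": the same for the moment, N m; "width": finger opening in m; "gripper_force": force on a finger pad.
Only numpy, scipy, OpenCV 4.12 (cv2) and the standard library are available. Lean on these libraries where they do the work, as an engineer would, in place of code of your own. Each camera call takes 0.05 s, during which the arm holds its last target. There are 200 camera calls.

### The job

The glue is warm enough: slide the glue pot along the warming plate, without lifting or tipping it, off the heating disc and into the empty marked ring beside it, so that the pot's base stands wholly inside the ring. Then turn the heater's dial anticlockwise, all the way back to its off stop. Leave everything else on the bench where it is and let go of everything at the end.

Things in the scene. Friction and masses are not known exactly. Their poses are not given: they have to be found in the camera images.
- hob: glue-warming plate, fixed: flat steel slab 300 x 520 mm, top face 25 mm above the bench. Origin on its underside, 120 mm from the front edge and 205 mm from the left edge; x away from the robot, y along it to the left. Dial near the right end; heating disc and empty ring about 240 mm apart, left and right of the origin (which is which varies); a second ring behind them holds a tin
- heater: heating disc: a dark steel disc 128 mm across, flush in the plate's top; origin at its centre on the top face. The pot starts on it
- rest: the empty marked ring: a dark line 4 mm wide, 114 mm across inside, flush in the plate's top, nothing standing in it; origin at its centre on the top face
- glue_pot: closed copper pot, lid clipped on (one piece), about 0.6 kg: 86 mm across the base, 90 mm body, 95 mm lid rim 66 mm up, 75 mm to the lid, 95 mm to the top of its 18 mm ball knob. Side handle along the pot's -x (roughly to the robot): wooden bar 16 mm wide, 18 mm tall, 67 to 157 mm from the axis, middle 50 mm above the base. Origin: centre of the base, z up
- pot_grip (a point): point in the middle of the handle bar, 105 mm from the pot's axis and 50 mm above its base; x axis runs along the handle towards the pot
- dial (a joint): angle of the heater's dial, rad: 0 = off, at its stop (grip bar along the plate's x, the white line on its top towards the robot, at the short black mark on the plate); grows clockwise seen from above, to 1.7. Starts between 0.9 and 1.4
- dial_grip (a point): on the dial's upright axis, 37 mm above the plate's top, at the height to grip its bar: 42 mm long, 14 mm wide, from 12 to 44 mm above the plate, on a round base 68 mm across near the plate's right end
- tin: closed plain metal tin 72 mm across, 85 mm tall, in the back ring; origin at the centre of its base. Stays where it is
- jar: small amber jar 42 mm across, 55 mm tall, at the plate's back right corner; origin at the centre of its base. Stays where it is
- bottle: clear glass bottle 68 mm across, 210 mm tall, on the bench to the right; origin at its base. Stays where it is
- brush: wooden-handled brush lying on the bench at the front left. Stays where it is
- gouge: hand tool with a light wooden handle lying on the bench at the front right. Stays where it is
- offcut: light wooden offcut 100 x 45 x 30 mm on the bench to the right. Stays where it is

How it is judged:
On the way, in this order (a step that is already met when the one before it is completed fails the run):
1. the glue pot stands with its base inside the empty ring, at rest on the plate (horizontal distance between glue_pot and rest below 0.014 m and linear speed of glue_pot below 0.02 m/s), for 0.3 s.
2. then the dial is turned back to its off stop (value of joint dial below 0.12 rad), for 0.2 s.
At the end, for the whole second after the job is handed in: The pot stands upright and at rest on the plate with its centre within 14 mm of the empty ring's centre (base inside the ring), and the dial is within 0.12 rad of its off stop (horizontal distance between glue_pot and rest below 0.014 m and z of glue_pot in the frame of hob below 0.028 m and angle between glue_pot's own z axis and vertical below 0.05 rad and linear speed of glue_pot below 0.01 m/s and value of joint dial below 0.12 rad); the robot touches nothing.
It fails at once if the pot is lifted: its base centre rises more than 8 mm above the plate's top (z of glue_pot in the frame of hob above 0.033 m).
It fails at once if the pot is tipped by more than 0.15 rad (angle between glue_pot's own z axis and vertical above 0.15 rad).
It fails at once if another thing on the plate or bench is moved by more than 15 mm (distance of any of tin, jar, bottle, brush, gouge, offcut from where it was at the start of the episode above 0.015 m).
It also fails if it takes over 53 s, if anything falls off the work surface, if the arm or the gripper's body presses on something with over 40 N, if the wrist force passes 120 N, or if a joint passes its speed limit or range.

## Working session

There is one attempt and no reset: what is moved stays moved. The work goes in short steps, Python scripts to look and compute and a shell command to move; the robot and the scene stay as the last step left them, time stands still between calls to the robot, and variables do not carry over. Pictures are saved under pics/ and viewed, at most 10 in all, crops included, and the job is handed in when it is done.

```bash
mkdir -p pics; cat > h.py <<'E'
import numpy as np, cv2
from scipy.spatial.transform import Rotation as R
from station import env
def save(n,p): cv2.imwrite(p,cv2.cvtColor(n,cv2.COLOR_RGB2BGR))
def cam(name,st=None):
    c=env.calibration(name); f=210/np.tan(np.radians(c["vertical_fov"])/2)
    if name=="wrist":
        st=st or env.get_state(); T=np.eye(4); T[:3,:3]=R.from_quat(st["eef_rot"]).as_matrix(); T[:3,3]=st["tcp_pos"]
        T=T@np.array(c["tool_from_camera"]); Rm,o=T[:3,:3],T[:3,3]
    else:
        Rc=R.from_rotvec(np.ravel(c["rvec"])).as_matrix(); Rm=Rc.T; o=-Rc.T@np.ravel(c["tvec"])
    return f,c["cx"],c["cy"],c["k1"],Rm,o
def ray(name,uv,st=None):
    f,cx,cy,k,Rm,o=cam(name,st); d=(np.atleast_2d(uv)-[cx,cy])/f; s=d.copy()
    for _ in range(20): s=d/(1+k*(s**2).sum(1,keepdims=True))
    return o,np.c_[s,np.ones(len(s))]@Rm.T
def onz(name,uv,z,st=None):
    o,d=ray(name,uv,st); return o+d*((z-o[2])/d[:,2])[:,None]
def bydepth(name,uv,dep,st=None):
    o,d=ray(name,uv,st); return o+d*np.ravel(dep)[:,None]
E
python3 - <<'E'
from h import *
np.set_printoptions(precision=4,suppress=True)
s=env.get_state(); print(s["time_s"],s["tcp_pos"],s["eef_rot"],s["width"],s["wrist_force"])
for n in("scene","top"):
    p,d=env.snapshot(n); save(p,f"pics/{n}0.png"); print(n,cam(n)[5])
    for q in("glue_pot","pot_grip","rest","heater","hob","dial_grip","tin","jar","bottle"):
        print(q,[(np.round(r["at"],4),round(r["score"],2)) for r in env.tip_of(n,q)[:2]])
print(env.get_state()["time_s"])
E
```

```text
0.0 [ 0.2673 -0.6735  0.303 ] [ 0.9822  0.1878 -0.0002 -0.0007] 0.08524019661548253 [-0.1006  0.5383 -0.932 ]
scene [ 1.1585 -0.1773  0.9882]
glue_pot []
pot_grip [(array([0.5169, 0.1244, 0.0766]), 0.75), (array([ 0.5121, -0.5863,  0.0028]), 0.55)]
rest [(array([0.6189, 0.0941, 0.0214]), 0.33)]
heater [(array([0.6053, 0.0953, 0.0232]), 0.86)]
hob [(array([ 0.6058, -0.0232, -0.0007]), 0.63)]
dial_grip [(array([ 0.5853, -0.2768,  0.0619]), 0.6), (array([0.2323, 0.301 , 0.0056]), 0.56)]
tin [(array([ 0.7292, -0.0194,  0.0257]), 0.91), (array([0.5193, 0.1248, 0.0769]), 0.23)]
jar [(array([ 0.7112, -0.2278,  0.0272]), 0.85), (array([ 0.5119, -0.5872,  0.0044]), 0.18)]
bottle [(array([ 0.5128, -0.5896,  0.003 ]), 0.93)]
top [ 0.4395 -0.1225  1.5063]
glue_pot [(array([0.6124, 0.0931, 0.029 ]), 0.86)]
pot_grip [(array([0.5115, 0.1311, 0.0729]), 0.61)]
rest []
heater [(array([0.6097, 0.0973, 0.0257]), 0.83), (array([0.5113, 0.1277, 0.0741]), 0.19)]
hob [(array([ 0.5997, -0.0243,  0.002 ]), 0.74)]
dial_grip [(array([ 0.5812, -0.2812,  0.0609]), 0.71)]
tin [(array([ 0.7254, -0.0207,  0.0305]), 0.96)]
jar [(array([ 0.7079, -0.2277,  0.0254]), 0.7)]
bottle [(array([ 0.5118, -0.5873, -0.0021]), 0.82)]
1.0
```

View pics/top0.png

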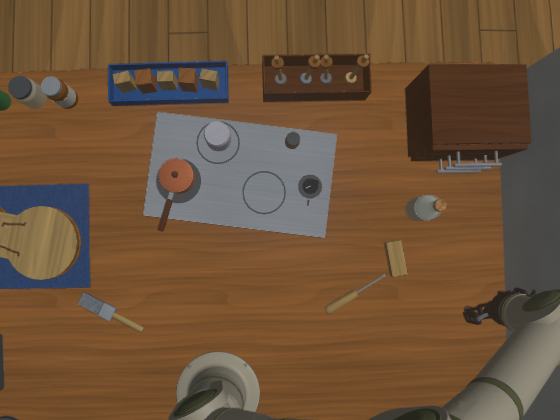

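View pics/scene0.png

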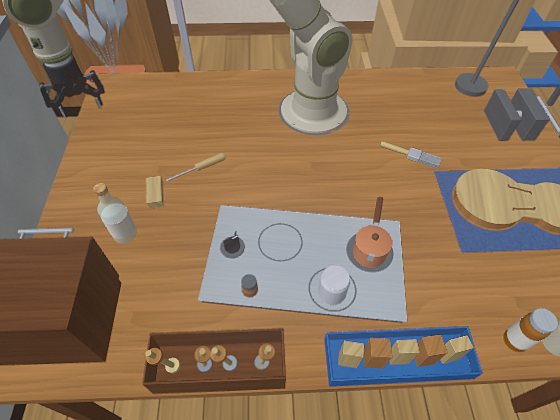

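The top view shows the pot at (176,176) with its handle to (165,228), the empty ring at (264,192), the dial at (310,186) and the tin at (217,135). The scene view agrees: ring at (280,242), pot at (374,243), dial at (232,245). Next I fit these precisely.

```bash
python3 - <<'E'
from h import *
from scipy.optimize import least_squares
np.set_printoptions(precision=4,suppress=True)
def circ(P):
    r=least_squares(lambda q:np.hypot(P[:,0]-q[0],P[:,1]-q[1])-q[2],[*P[:,:2].mean(0),.06],loss="soft_l1",f_scale=.002).x; return r
for n,c0,pl in(("top",(264,192),[(158,113),(337,133),(325,237),(144,215)]),("scene",(280,242),[(407,321),(200,300),(222,206),(400,222)])):
    p,d=env.snapshot(n); g=cv2.cvtColor(p,cv2.COLOR_RGB2GRAY).astype(float)
    print(n,"corners",onz(n,pl,.025)[:,:2].tolist())
    # ring: radial darkest
    u,v=np.meshgrid(np.arange(560),np.arange(420)); uv=np.c_[u.ravel(),v.ravel()]
    W=onz(n,uv,.025); c=onz(n,[c0],.025)[0]
    for it in range(3):
        rr=np.hypot(W[:,0]-c[0],W[:,1]-c[1]); th=np.arctan2(W[:,1]-c[1],W[:,0]-c[0]); pts=[]
        for a in np.linspace(-np.pi,np.pi,60,endpoint=False):
            m=(rr<.067)&(rr>.046)&(abs(np.angle(np.exp(1j*(th-a))))<.06)
            w=np.clip(np.median(g.ravel()[m])-g.ravel()[m]-8,0,None)
            if w.sum()>0: pts.append((W[m]*w[:,None]).sum(0)/w.sum())
        q=circ(np.array(pts)); c=np.array([q[0],q[1],.025])
    print("ring",q,len(pts))
    m=(abs(rr-.03)<.015); z=bydepth(n,uv[m],d.ravel()[m])[:,2]; print("plate z",np.median(z))
    for q in("glue_pot","pot_grip","dial_grip","tin"):
        S=env.silhouettes(n,q)
        if not S: print(q,"none"); continue
        k=S[0]["pixels"]; ys,xs=np.nonzero(k); dd=d[ys,xs]; ok=dd>0
        B=bydepth(n,np.c_[xs,ys][ok],dd[ok]); print(q,round(S[0]["score"],2),len(xs),"px",xs.mean(),ys.mean(),"zmax",np.percentile(B[:,2],[50,90,98]))
        np.save(f"{n}_{q}.npy",np.c_[B,np.c_[xs,ys][ok]])
E
python3 - <<'E'
import sys; sys.path.insert(0,'.')
import numpy as np
np.set_printoptions(precision=4,suppress=True)
import os
for n in("top","scene"):
    f=f"{n}_glue_pot.npy"
    if not os.path.exists(f): continue
    B=np.load(f)
    for lo,hi in((.092,.104),(.106,.125)):
        s=B[(B[:,2]>lo)&(B[:,2]<hi)]; print(n,lo,len(s),s[:,:3].mean(0),(s[:,:2].max(0)+s[:,:2].min(0))/2,np.ptp(s[:,:2],axis=0))
    s=B[(B[:,2]>.06)&(B[:,2]<.09)]; print(n,"handle",len(s)); 
    if len(s)>5:
        c=s[:,:2].mean(0); U=np.linalg.svd(s[:,:2]-c)[2][0]; print(c,U,np.degrees(np.arctan2(U[1],U[0])),s[:,2].max())
E
```

```text
top corners [[0.8034652412221877, 0.15301593638094357], [0.7335982713815832, -0.35829690465149605], [0.4368355889334757, -0.31439035834437024], [0.512059971976453, 0.19683794571974628]]
ring [ 0.5685 -0.1436  0.0593] 60
plate z 0.02491724013510077
glue_pot 0.65 1250 px 174.1824 181.788 zmax [0.0957 0.1016 0.1164]
pot_grip 0.9 1360 px 173.81323529411765 183.425 zmax [0.095  0.1014 0.1159]
dial_grip 0.71 190 px 310.1736842105263 185.74736842105264 zmax [0.0422 0.0705 0.0734]
tin 0.91 686 px 217.06268221574345 135.3731778425656 zmax [0.1084 0.1134 0.1156]
scene corners [[0.8093451391013029, 0.15430692297962384], [0.7338355686974092, -0.3542539274921539], [0.4423767542981467, -0.3109591523438579], [0.5181238939646965, 0.1990905182169329]]
ring [ 0.5695 -0.1468  0.0593] 60
plate z 0.02481912789731333
glue_pot 0.67 1491 px 372.08316566063047 241.8209255533199 zmax [0.094  0.0992 0.1123]
pot_grip 0.92 1472 px 372.26766304347825 241.75679347826087 zmax [0.0941 0.0992 0.1127]
dial_grip 0.54 217 px 231.56221198156683 244.29493087557603 zmax [0.0535 0.0691 0.0716]
tin none
top 0.092 816 [0.6148 0.0948 0.0974] [0.616  0.0958] [0.0947 0.0926]
top 0.106 40 [0.6159 0.093  0.1168] [0.6199 0.0896] [0.0295 0.0288]
top handle 256
[0.5317 0.117 ] [-0.8992  0.4375] 154.05678942089563 0.08994767594129316
scene 0.092 826 [0.6215 0.0902 0.0966] [0.6196 0.0906] [0.093  0.0925]
scene 0.106 37 [0.62   0.0907 0.1159] [0.6182 0.0913] [0.0144 0.0164]
scene handle 355
[0.5839 0.099 ] [ 0.9447 -0.328 ] -19.14701720205117 0.0899550026848841
```

```bash
cat >> h.py <<'E'
def plan(pos,yaw,s=None):
    """tool-frame shift (400 mm) and turn (pi/4) to TCP pos with tool pointing down, tool x at yaw deg; prints full"""
    s=s or env.get_state(); Rc=R.from_quat(s["eef_rot"]); a=np.radians(yaw)
    Rt=R.from_matrix(np.array([[np.cos(a),np.sin(a),0],[np.sin(a),-np.cos(a),0],[0,0,-1]]).astype(float))
    sl=Rc.inv().apply(np.array(pos)-s["tcp_pos"]); rv=(Rc.inv()*Rt).as_rotvec()
    print("t",round(s["time_s"],2),"tcp",np.round(s["tcp_pos"],4),"yaw",round(np.degrees(np.arctan2(*Rc.as_matrix()[[1,0],0])),2),"F",np.round(s["wrist_force"],1),"w",round(s["width"],4))
    print("slide",np.round(sl/.4,4),"rows",round(np.linalg.norm(sl)/.0417,1),"turn",np.round(rv/(np.pi/4),4),"rows",round(np.linalg.norm(rv)/np.radians(7.16),1))
E
python3 -c "
from h import *
plan([.51,.128,.27],161)"
```

```text
t 1.5 tcp [ 0.2674 -0.6739  0.3038] yaw 21.65 F [ 0.9  0.1 -1. ] w 0.0855
slide [ 1.3032 -1.6395  0.0847] rows 20.1 turn [-1.0000e-04 -1.0000e-04 -3.0967e+00] rows 19.5
```

```bash
for i in 1 2 3 4; do python3 -m jog '{"slide":[[0.062,-0.078,0.004],[0.124,-0.156,0.008],[0.186,-0.234,0.012],[0.248,-0.312,0.016],[0.31,-0.39,0.02]],"angular":[[0,0,0],[0,0,0],[0,0,0],[0,0,0],[0,0,0]]}' 1 | tail -3; done
for i in 1 2 3 4; do python3 -m jog '{"slide":[[0,0,0],[0,0,0],[0,0,0],[0,0,0],[0,0,0]],"angular":[[0,0,-0.155],[0,0,-0.31],[0,0,-0.465],[0,0,-0.62],[0,0,-0.775]]}' | tail -1; done
python3 -c "
from h import *
plan([.51,.128,.27],161); print(env.get_state()['joint_pos'])"
```

```text
wrist_force: [1.5, -0.4, 0.5]
width: 0.0852
gripper_force: 0.0
wrist_force: [0.5, -0.4, 0.2]
width: 0.0854
gripper_force: 0.0
wrist_force: [1.0, -0.4, -0.1]
width: 0.0855
gripper_force: 0.0
wrist_force: [1.0, -0.7, 0.0]
width: 0.0855
gripper_force: 0.0
gripper_force: 0.0
gripper_force: 0.0
gripper_force: 0.0
gripper_force: 0.0
t 4.83 tcp [0.4984 0.089  0.272 ] yaw 161.47 F [-0.5  0.   0.2] w 0.0854
slide [0.0035 0.1017 0.0051] rows 1.0 turn [0.     0.0006 0.0105] rows 0.1
[ 0.26818128  0.47963796 -0.77087366  2.0943009   0.49054525  0.75197891
  0.4325427 ]
```

```bash
python3 - <<'E'
from h import *
np.set_printoptions(precision=4,suppress=True)
s=env.get_state(); p,d=env.snapshot("wrist"); save(p,"pics/w1.png")
for q in("pot_grip","glue_pot"):
    print(q,[(np.round(r["at"],4),round(r["score"],2)) for r in env.tip_of("wrist",q)[:2]])
S=env.silhouettes("wrist","glue_pot"); print(len(S))
v,u=np.mgrid[0:420,0:560]; uv=np.c_[u.ravel(),v.ravel()]; D=d.ravel(); ok=D>0
B=bydepth("wrist",uv[ok],D[ok],s)
# handle: points with z .06-.09, within 60..165mm of approx axis, on -x side
c=np.array([.617,.093]); r=B[:,:2]-c; 
m=(B[:,2]>.07)&(B[:,2]<.09)&(np.hypot(*r.T)>.065)&(np.hypot(*r.T)<.17)&(r[:,0]<-.04)
H=B[m]; print(m.sum(),H[:,2].max(),np.median(H[:,2]))
if m.sum()>20:
    k=H[:,:2].mean(0); U=np.linalg.svd(H[:,:2]-k,full_matrices=False)[2][0]; U*=np.sign(U[0]); t=(H[:,:2]-k)@U; n=(H[:,:2]-k)@[-U[1],U[0]]
    print("handle c",k,"ang",np.degrees(np.arctan2(U[1],U[0])),"ends",k+U*t.min(),k+U*t.max(),"width",np.percentile(n,[2,98]))
for lo,hi in((.095,.105),(.108,.125)):
    m=(B[:,2]>lo)&(B[:,2]<hi)&(np.hypot(*r.T)<.07); print(lo,m.sum(),B[m].mean(0) if m.any() else 0)
for q in("top",):
    pass
E
```

```text
pot_grip [(array([0.5164, 0.1268, 0.0752]), 0.87)]
glue_pot [(array([0.6184, 0.0982, 0.0283]), 0.7)]
0
1850 0.08708843758837531 0.08444836188586596
handle c [0.5078 0.1266] ang -17.595454051448048 ends [0.4671 0.1395] [0.5549 0.1116] width [-0.0071  0.0083]
0.095 4999 [0.6101 0.0939 0.0983]
0.108 331 [0.6128 0.0926 0.117 ]
```

View pics/w1.png

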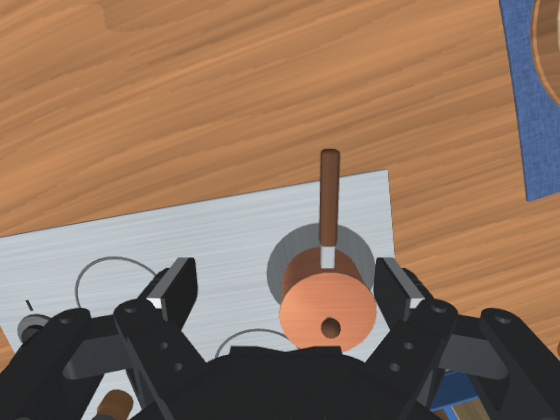

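Handle in the wrist view runs (330,150)–(330,245), on top at z 0.0845; its line gives the pot axis (0.617, 0.0925), matching the knob. Go over it and down.

```bash
python3 -c "
from h import *
plan([.512,.126,.272],162.4)"

```

```text
t 5.03 tcp [0.4983 0.0889 0.2719] yaw 160.88 F [ 0.7 -0.3  0.1] w 0.0855
slide [-0.0019  0.0989 -0.0003] rows 0.9 turn [ 0.0002 -0.0002 -0.0337] rows 0.2
```

```bash
python3 -m jog '{"slide":[[-0.001,0.05,0],[-0.002,0.099,0],[-0.002,0.099,0.06],[-0.002,0.099,0.12],[-0.002,0.099,0.18]],"angular":[[0,0,-0.03],[0,0,-0.03],[0,0,-0.03],[0,0,-0.03],[0,0,-0.03]]}' 1
python3 -m jog '{"slide":[[0,0,0.05],[0,0,0.1],[0,0,0.15],[0,0,0.175],[0,0,0.175]],"angular":[[0,0,0],[0,0,0],[0,0,0],[0,0,0],[0,0,0]]}' | tail -2
python3 - <<'E'
from h import *
plan([.512,.126,.130],162.4)
p,d=env.snapshot("wrist"); save(p,"pics/w2.png")
print([(np.round(r["at"],4),r["score"]) for r in env.tip_of("wrist","pot_grip")])
E
```

```text
time_s: 5.45
tcp_pos: [0.5121, 0.1267, 0.1994]
eef_rot: [0.154, 0.988, 0.0, 0.001]
wrist_force: [0.3, 0.2, -0.1]
width: 0.0853
gripper_force: 0.0
width: 0.0854
gripper_force: 0.0
t 5.87 tcp [0.5111 0.1263 0.1283] yaw 162.4 F [-0.1 -0.6 -0.4] w 0.0854
slide [-0.0022 -0.     -0.0044] rows 0.0 turn [-0.0025 -0.0026  0.0001] rows 0.0
[(array([0.5171, 0.1253, 0.075 ]), 0.87)]
```

View pics/w2.png

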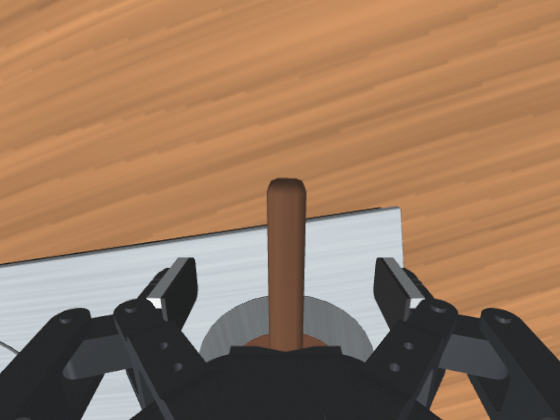

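The handle (column 286) is centred between the pads (190 and 382). Close.

```bash
for i in 1 2; do python3 -m jog '{"slide":[[0,0,0],[0,0,0],[0,0,0],[0,0,0],[0,0,0]],"angular":[[0,0,0],[0,0,0],[0,0,0],[0,0,0],[0,0,0]]}' 0 40; done
python3 - <<'E'
from h import *
s=env.get_state()
plan(np.array(s["tcp_pos"])+[-.048,-.238,0],162.4)
p,d=env.snapshot("top"); S=env.tip_of("top","glue_pot"); print([(np.round(r["at"],4),r["score"]) for r in S])
E
```

```text
time_s: 6.38
tcp_pos: [0.512, 0.1262, 0.1303]
eef_rot: [0.152, 0.988, 0.0, 0.0]
wrist_force: [1.2, -1.0, -0.2]
width: 0.0256
gripper_force: 0.0
time_s: 6.8
tcp_pos: [0.5118, 0.1263, 0.13]
eef_rot: [0.152, 0.988, -0.0, 0.0]
wrist_force: [-1.4, -1.9, 6.1]
width: 0.0152
gripper_force: 42.9
t 6.8 tcp [0.5118 0.1263 0.13  ] yaw 162.49 F [-1.4 -1.9  6.1] w 0.0152
slide [-6.460e-02 -6.035e-01  1.000e-04] rows 5.8 turn [-0.0002  0.0002  0.002 ] rows 0.0
[(array([0.6118, 0.0901, 0.0248]), 0.83)]
```

```bash
for i in 1 2 3 4; do python3 -m jog '{"slide":[[-0.0032,-0.03,0],[-0.0064,-0.06,0],[-0.0096,-0.09,0],[-0.0128,-0.12,0],[-0.016,-0.15,0]],"angular":[[0,0,0],[0,0,0],[0,0,0],[0,0,0],[0,0,0]]}' 0 40 | egrep 'tcp|force'; done
python3 -m jog '{"slide":[[0,0,0],[0,0,0]],"angular":[[0,0,0],[0,0,0]]}' >/dev/null
python3 - <<'E'
from h import *
np.set_printoptions(precision=4,suppress=True)
plan([.464,-.1115,.13],162.4)
st=env.get_state()
for n in("top","scene"):
    p,d=env.snapshot(n); save(p,f"pics/{n}1.png")
    print(n,[(q,np.round(r["at"],4),round(r["score"],2)) for q in("glue_pot","dial_grip","pot_grip","rest") for r in env.tip_of(n,q)[:1]])
    v,u=np.mgrid[0:420,0:560]; uv=np.c_[u.ravel(),v.ravel()]; D=d.ravel(); ok=D>0
    B=bydepth(n,uv[ok],D[ok]); c=np.array([.569,-.145])
    rr=np.hypot(*(B[:,:2]-c).T)
    for lo,hi in((.094,.104),(.108,.125)):
        m=(B[:,2]>lo)&(B[:,2]<hi)&(rr<.065)&(B[:,0]>.53); b=B[m]; print(lo,m.sum(),b.mean(0),(b.max(0)+b.min(0))/2)
    cr=p[140:300,200:380] if n=="top" else p[180:310,190:370]
    save(cv2.resize(cr,None,fx=4,fy=4,interpolation=cv2.INTER_CUBIC)[:600,:800],f"pics/{n}1c.png")
E
```

```text
tcp_pos: [0.5006, 0.0687, 0.1302]
wrist_force: [1.8, 5.5, 2.4]
gripper_force: 42.6
tcp_pos: [0.4888, 0.0094, 0.1302]
wrist_force: [1.5, 6.3, 2.5]
gripper_force: 42.6
tcp_pos: [0.4769, -0.0498, 0.1301]
wrist_force: [1.2, 6.4, 1.3]
gripper_force: 42.6
tcp_pos: [0.465, -0.1091, 0.1301]
wrist_force: [1.6, 6.6, 3.0]
gripper_force: 42.7
t 8.73 tcp [ 0.4644 -0.1111  0.13  ] yaw 162.38 F [ 1.2 -3.6  2.7] w 0.0153
slide [ 0.0006 -0.0011 -0.    ] rows 0.0 turn [-0.0007  0.001  -0.0005] rows 0.0
top [('glue_pot', array([ 0.5647, -0.1457,  0.0266]), 0.59), ('dial_grip', array([ 0.5117, -0.5879,  0.002 ]), 0.54), ('rest', array([ 0.562 , -0.1473,  0.0302]), 0.74)]
0.094 642 [ 0.572  -0.1446  0.098 ] [ 0.5742 -0.1438  0.099 ]
0.108 36 [ 0.5678 -0.1427  0.1177] [ 0.579  -0.1439  0.1161]
scene [('glue_pot', array([ 0.5681, -0.1438,  0.0234]), 0.56), ('dial_grip', array([ 0.5864, -0.2772,  0.0564]), 0.51), ('pot_grip', array([ 0.4687, -0.1145,  0.0732]), 0.65), ('rest', array([ 0.5679, -0.1441,  0.0228]), 0.59)]
0.094 657 [ 0.5744 -0.1468  0.0974] [ 0.5739 -0.1471  0.0987]
0.108 35 [ 0.5725 -0.1465  0.1164] [ 0.5712 -0.1472  0.1151]
```

View pics/scene1c.png

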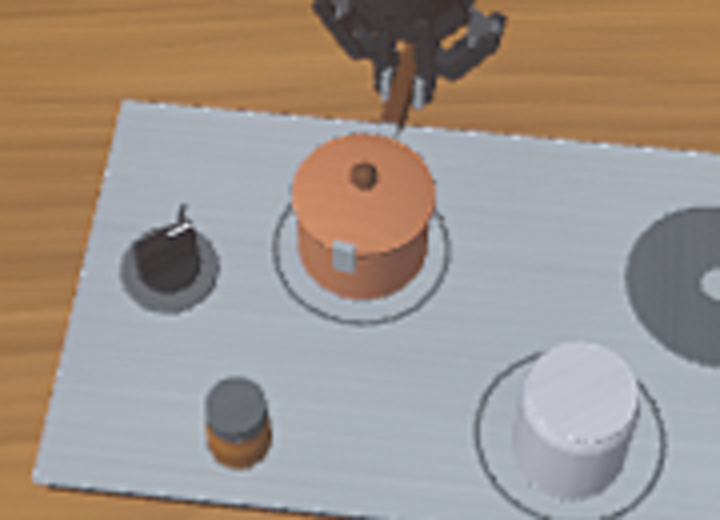

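The crop shows the pot standing inside its ring (crop ring 275–450, base 300–428, bottom gap ~25), numbers agree within ~3 mm. Release and rise.

```bash
python3 -m jog '{"slide":[[0,0,0],[0,0,0],[0,0,0],[0,0,0],[0,0,0]],"angular":[[0,0,0],[0,0,0],[0,0,0],[0,0,0],[0,0,0]]}' 1 40|egrep 'width|force'
python3 -m jog '{"slide":[[0,0,0],[0,0,0],[0,0,0],[0,0,-0.03],[0,0,-0.08]],"angular":[[0,0,0],[0,0,0],[0,0,0],[0,0,0],[0,0,0]]}'|egrep 'width|force'
python3 -m jog '{"slide":[[0,0,-0.07],[0,0,-0.14],[0,0,-0.21],[0,0,-0.28],[0,0,-0.28]],"angular":[[0,0,0],[0,0,0],[0,0,0],[0,0,0],[0,0,0]]}'|egrep 'width|force'
python3 - <<'E'
from h import *
np.set_printoptions(precision=4,suppress=True)
for n in("top","scene"):
    p,d=env.snapshot(n); print(n,[(q,np.round(r["at"],4),round(r["score"],2)) for q in("glue_pot","dial_grip","rest") for r in env.tip_of(n,q)[:1]])
plan([.54,-.265,.28],106)
E
```

```text
wrist_force: [0.8, -0.1, -0.4]
width: 0.0748
gripper_force: 0.0
wrist_force: [-0.5, -0.8, 0.1]
width: 0.0852
gripper_force: 0.0
wrist_force: [0.3, 0.8, 0.4]
width: 0.0853
gripper_force: 0.0
top [('glue_pot', array([ 0.5666, -0.1461,  0.0248]), 0.56), ('dial_grip', array([ 0.5814, -0.2779,  0.0609]), 0.57), ('rest', array([ 0.6007, -0.0203,  0.0015]), 0.47)]
scene [('glue_pot', array([ 0.5688, -0.1461,  0.0217]), 0.9), ('dial_grip', array([ 0.5822, -0.2755,  0.06  ]), 0.57)]
t 10.88 tcp [ 0.4637 -0.1101  0.273 ] yaw 162.53 F [ 0.2 -0.7 -0.5] w 0.0855
slide [-0.2981 -0.3121 -0.0182] rows 4.1 turn [-0.001  -0.0021  1.2561] rows 7.9
```

```bash
python3 -m jog '{"slide":[[-0.06,-0.062,-0.004],[-0.12,-0.125,-0.008],[-0.18,-0.187,-0.012],[-0.24,-0.25,-0.016],[-0.298,-0.312,-0.018]],"angular":[[0,0,0],[0,0,0],[0,0,0],[0,0,0],[0,0,0]]}' 1 |egrep 'tcp'
python3 -m jog '{"slide":[[0,0,0],[0,0,0],[0,0,0],[0,0,0]],"angular":[[0,0,0.155],[0,0,0.31],[0,0,0.465],[0,0,0.62]]}' |egrep 'tcp'
python3 -m jog '{"slide":[[0,0,0],[0,0,0],[0,0,0],[0,0,0],[0,0,0]],"angular":[[0,0,0.155],[0,0,0.31],[0,0,0.465],[0,0,0.63],[0,0,0.63]]}' |egrep 'tcp'
python3 - <<'E'
from h import *
np.set_printoptions(precision=4,suppress=True)
s=env.get_state(); p,d=env.snapshot("wrist"); save(p,"pics/w3.png")
print(s["tcp_pos"],s["joint_pos"])
print([(q,np.round(r["at"],4),round(r["score"],2)) for q in("dial_grip","rest") for r in env.tip_of("wrist",q)[:1]])
v,u=np.mgrid[0:420,0:560]; uv=np.c_[u.ravel(),v.ravel()]; D=d.ravel(); ok=D>0
B=bydepth("wrist",uv[ok],D[ok],s); m=(B[:,2]>.055)&(B[:,2]<.08)&(np.hypot(B[:,0]-.583,B[:,1]+.278)<.035); H=B[m]; print(m.sum())
m2=H[:,2]>.064; H=H[m2]; k=H[:,:2].mean(0); r=cv2.minAreaRect((H[:,:2]*1000).astype(np.float32)); U=np.linalg.svd(H[:,:2]-k,full_matrices=False)[2][0]; print(m2.sum(),k,np.median(H[:,2]),r,np.degrees(np.arctan2(U[1],U[0])))
E
```

```text
tcp_pos: [0.5407, -0.2667, 0.2804]
tcp_pos: [0.5401, -0.2651, 0.2799]
tcp_pos: [0.5402, -0.2647, 0.2804]
[ 0.5402 -0.2647  0.2804] [ 0.7192  0.5249 -0.5235  1.89    0.3502  0.8191  0.29  ]
[('dial_grip', array([ 0.586 , -0.2772,  0.0604]), 0.72), ('rest', array([ 0.2756, -0.4027,  0.    ]), 0.24)]
610
571 [ 0.5829 -0.2755] 0.069569863820166 ((583.469970703125, -276.2998046875), (14.051519393920898, 41.14041519165039), 29.199508666992188) -60.82750401031975
```

View pics/w3.png

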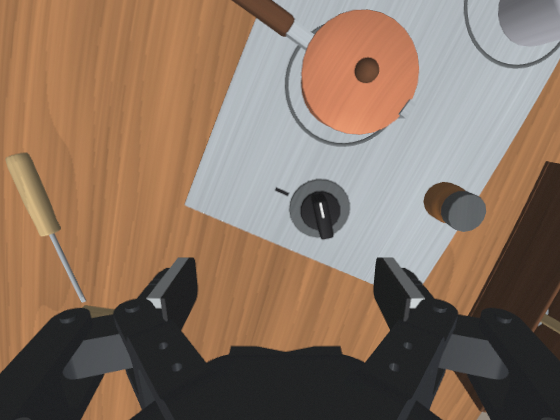

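The dial (bar at (320,212), white line towards the pot, black mark at (282,190)) has its centre at (0.583,-0.276), top z 0.0696, line at 119°, i.e. about 0.93 rad from off.

```bash
python3 -c "
from h import *
plan([.5835,-.2765,.118],119)"
```

```text
t 12.2 tcp [ 0.5403 -0.2648  0.2806] yaw 106.52 F [-0.1  0.5 -0.3] w 0.0855
slide [-0.0589  0.0956  0.4064] rows 4.0 turn [-0.0008 -0.0006 -0.2774] rows 1.7
```

```bash
python3 -m jog '{"slide":[[-0.03,0.048,0],[-0.059,0.0955,0],[-0.059,0.0955,0.07],[-0.059,0.0955,0.14],[-0.059,0.0955,0.2]],"angular":[[0,0,-0.14],[0,0,-0.277],[0,0,-0.277],[0,0,-0.277],[0,0,-0.277]]}' 0.7 | egrep 'tcp|force|width'
python3 -m jog '{"slide":[[0,0,0.06],[0,0,0.12],[0,0,0.18],[0,0,0.206],[0,0,0.206]],"angular":[[0,0,0],[0,0,0],[0,0,0],[0,0,0],[0,0,0]]}' | egrep 'tcp|force|width'
python3 - <<'E'
from h import *
plan([.5835,-.2765,.118],119)
p,d=env.snapshot("wrist"); save(p,"pics/w4.png")
E
```

```text
tcp_pos: [0.5834, -0.2773, 0.1993]
wrist_force: [0.0, -0.9, -1.1]
width: 0.0599
gripper_force: 0.0
tcp_pos: [0.5823, -0.2767, 0.116]
wrist_force: [-0.9, -0.3, -0.0]
width: 0.06
gripper_force: 0.0
t 13.03 tcp [ 0.5823 -0.2767  0.116 ] yaw 118.84 F [-0.9 -0.3 -0. ] w 0.06
slide [-0.0009  0.0028 -0.005 ] rows 0.1 turn [-0.0032 -0.0046 -0.0036] rows 0.0
```

View pics/w4.png

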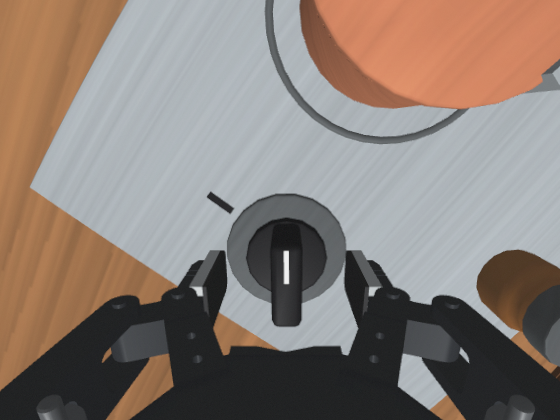

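Bar at column 287, centred between the pads (226, 346). Close and turn anticlockwise.

```bash
for i in 1 2; do python3 -m jog '{"slide":[[0,0,0],[0,0,0],[0,0,0],[0,0,0],[0,0,0]],"angular":[[0,0,0],[0,0,0],[0,0,0],[0,0,0],[0,0,0]]}' 0 40| egrep 'tcp|force|width'; done
for i in 1 2; do python3 -m jog '{"slide":[[0,0,0],[0,0,0],[0,0,0],[0,0,0],[0,0,0]],"angular":[[0,0,-0.116],[0,0,-0.232],[0,0,-0.348],[0,0,-0.464],[0,0,-0.58]]}' 0 40| egrep 'tcp|force|width'; done
python3 -c "
from h import *
plan([.5835,-.2765,.118],172.2); print(env.get_state()['moment'])"
```

```text
tcp_pos: [0.5834, -0.2776, 0.1201]
wrist_force: [-2.5, -0.4, 7.4]
width: 0.0129
gripper_force: 39.8
tcp_pos: [0.5834, -0.2777, 0.1201]
wrist_force: [-2.5, -1.7, 7.7]
width: 0.0131
gripper_force: 39.8
tcp_pos: [0.5837, -0.2774, 0.1201]
wrist_force: [-2.9, 0.3, 4.9]
width: 0.0134
gripper_force: 39.8
tcp_pos: [0.5839, -0.2769, 0.1201]
wrist_force: [-1.9, 1.5, 6.0]
width: 0.0135
gripper_force: 39.8
t 14.75 tcp [ 0.5839 -0.2769  0.1201] yaw 171.17 F [-1.9  1.5  6. ] w 0.0135
slide [0.0011 0.0009 0.0052] rows 0.1 turn [-0.0005  0.0019 -0.0228] rows 0.1
[ 0.55900178  0.31087799 -0.03020578]
```

Nudge on until the stop is felt.

```bash
python3 -m jog '{"slide":[[0,0,0],[0,0,0],[0,0,0]],"angular":[[0,0,-0.03],[0,0,-0.06],[0,0,-0.06]]}' 0 40| egrep 'tcp|wrist_f|width'
python3 -c "
from h import *
plan([.5835,-.2765,.118],172.2); print(env.get_state()['moment'])"
```

```text
tcp_pos: [0.5838, -0.277, 0.1201]
wrist_force: [-1.6, 2.3, 6.6]
width: 0.0133
t 15.0 tcp [ 0.5838 -0.277   0.1201] yaw 173.54 F [-1.6  2.3  6.6] w 0.0133
slide [0.001  0.0011 0.0052] rows 0.1 turn [0.0005 0.0017 0.0298] rows 0.2
[ 0.54042169  0.38300552 -1.04237003]
```

The stop is felt (moment −1.0 N m at 173.5°). Let go, rise, check.

```bash
python3 -m jog '{"slide":[[0,0,0],[0,0,0],[0,0,0],[0,0,0],[0,0,0]],"angular":[[0,0,0],[0,0,0],[0,0,0],[0,0,0],[0,0,0]]}' 0.5 | egrep 'wrist_f|width'
python3 -m jog '{"slide":[[0,0,-0.03],[0,0,-0.1],[0,0,-0.18],[0,0,-0.26],[0,0,-0.34]],"angular":[[0,0,0],[0,0,0],[0,0,0],[0,0,0],[0,0,0]]}' | egrep 'wrist_f|width'
python3 -m jog '{"slide":[[0.1,0,-0.02],[0.2,0,-0.02],[0.25,0,-0.02],[0.25,0,-0.02],[0.25,0,-0.02]],"angular":[[0,0,0],[0,0,0],[0,0,0],[0,0,0],[0,0,0]]}' | egrep 'tcp|wrist_f|width'
python3 - <<'E'
from h import *
for n in("top","scene"):
    p,d=env.snapshot(n); print(n,[(q,np.round(r["at"],4),round(r["score"],2)) for q in("glue_pot","tin","jar","bottle") for r in env.tip_of(n,q)[:1]])
    if n=="scene": save(cv2.resize(p[180:310,190:370],None,fx=4,fy=4,interpolation=cv2.INTER_CUBIC),"pics/end.png")
print(env.get_state()["time_s"])
E
```

```text
wrist_force: [0.1, 0.8, -0.4]
width: 0.0424
wrist_force: [0.3, -0.2, -0.8]
width: 0.0427
tcp_pos: [0.4832, -0.2663, 0.2638]
wrist_force: [1.5, -0.4, -0.0]
width: 0.0427
top [('glue_pot', array([ 0.5656, -0.1456,  0.0287]), 0.72), ('tin', array([ 0.7244, -0.0196,  0.0245]), 0.73), ('jar', array([ 0.7105, -0.2289,  0.0249]), 0.64), ('bottle', array([ 0.5123, -0.5872, -0.0011]), 0.78)]
scene [('glue_pot', array([ 0.5689, -0.1441,  0.0214]), 0.81), ('tin', array([ 0.7282, -0.0217,  0.0252]), 0.9), ('jar', array([ 0.7143, -0.2262,  0.0266]), 0.64), ('bottle', array([ 0.5121, -0.5877,  0.0018]), 0.66)]
16.75
```

View pics/end.png

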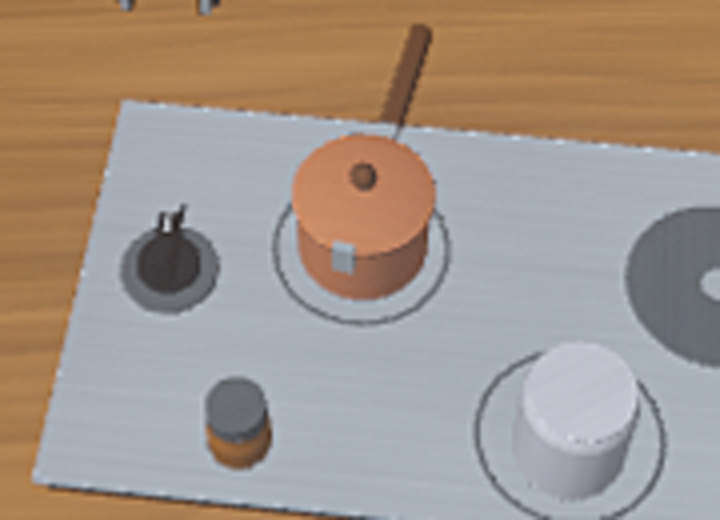

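The pot stands in its ring, the dial's line (165,222) points at the mark (182,212) allowing for its height, and nothing else has moved.

```bash
python3 -c "
from station import env
print(env.close_job())"
```

```text
the job is handed in; nothing more can be done
None
```

The job is handed in at about 17 s: by the cameras the pot stands inside the empty ring, about 3 mm off its centre; the dial was turned to its off stop, the tin, jar and bottle are where they were, and the gripper is clear. The hand-in call returned no verdict.

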